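# Find the outlet key left on and release it

### The job

One of the four outlets on the pinstriper's bench power box was left switched on: its key is latched down, the other three stand up. With the fingertips tap all four keys lightly, one after another from the left end of the row to the right as seen from the robot, without switching any of them, to find the latched one; then press that key right down to its stop and let it spring up, so that all four stand up. Do not press the other keys through, and leave the things standing around where they are.

Things in the scene. Friction and masses are not known exactly. Their poses are not given: they have to be found in the camera images.
- power_box: grey steel bench power box screwed to the bench, 130 mm (its x) by 360 mm (its y), top face 50 mm above the bench; origin under its centre; its own +y end is the left end as seen from the robot (it may be turned up to about 20 degrees); four round outlets 4 to 6 mm high stand on the far half of its top, one behind each key
- slot_1 (a point): fixed point on the box's top face (50 mm above the bench) at the centre of key place 1, counted from the left end of the row as seen from the robot; the places are 56 mm apart in a straight line along the box's y
- slot_2 (a point): fixed point on the box's top face (50 mm above the bench) at the centre of key place 2, counted from the left end of the row as seen from the robot; the places are 56 mm apart in a straight line along the box's y
- slot_3 (a point): fixed point on the box's top face (50 mm above the bench) at the centre of key place 3, counted from the left end of the row as seen from the robot; the places are 56 mm apart in a straight line along the box's y
- slot_4 (a point): fixed point on the box's top face (50 mm above the bench) at the centre of key place 4, counted from the left end of the row as seen from the robot; the places are 56 mm apart in a straight line along the box's y
- key_a: one of the four identical latching keys (which of the four places it has varies): fixed black frame 36 x 36 x 3 mm on the box's top face with a grey square cap of 28 x 28 mm in it; origin at the centre of the frame's underside, level with the box's top face
- key_a_top (a point): centre of the top of that key's cap, which slides straight down: 15 mm above the box's top face when up, 10 mm when latched down, 7 mm when pressed to its stop. Spring force 3 N as it starts to move, 6 N at 5 mm down, 7.8 N at the stop. The latched key does not give until pushed with about 6 N, and is set free by pressing it to its stop: it then comes up as the finger lifts. A key that is up would latch if pressed to its stop
- key_b: one of the four identical latching keys (which of the four places it has varies): fixed black frame 36 x 36 x 3 mm on the box's top face with a grey square cap of 28 x 28 mm in it; origin at the centre of the frame's underside, level with the box's top face
- key_b_top (a point): centre of the top of that key's cap, which slides straight down: 15 mm above the box's top face when up, 10 mm when latched down, 7 mm when pressed to its stop. Spring force 3 N as it starts to move, 6 N at 5 mm down, 7.8 N at the stop. The latched key does not give until pushed with about 6 N, and is set free by pressing it to its stop: it then comes up as the finger lifts. A key that is up would latch if pressed to its stop
- key_c: one of the four identical latching keys (which of the four places it has varies): fixed black frame 36 x 36 x 3 mm on the box's top face with a grey square cap of 28 x 28 mm in it; origin at the centre of the frame's underside, level with the box's top face
- key_c_top (a point): centre of the top of that key's cap, which slides straight down: 15 mm above the box's top face when up, 10 mm when latched down, 7 mm when pressed to its stop. Spring force 3 N as it starts to move, 6 N at 5 mm down, 7.8 N at the stop. The latched key does not give until pushed with about 6 N, and is set free by pressing it to its stop: it then comes up as the finger lifts. A key that is up would latch if pressed to its stop
- key_d: one of the four identical latching keys (which of the four places it has varies): fixed black frame 36 x 36 x 3 mm on the box's top face with a grey square cap of 28 x 28 mm in it; origin at the centre of the frame's underside, level with the box's top face
- key_d_top (a point): centre of the top of that key's cap, which slides straight down: 15 mm above the box's top face when up, 10 mm when latched down, 7 mm when pressed to its stop. Spring force 3 N as it starts to move, 6 N at 5 mm down, 7.8 N at the stop. The latched key does not give until pushed with about 6 N, and is set free by pressing it to its stop: it then comes up as the finger lifts. A key that is up would latch if pressed to its stop
- phone_case: bystander: clear phone case with a white rim, 150 x 76 x 10 mm, being striped on the paper towel; origin under its centre
- brush: bystander: short striping brush, 150 mm long and about 11 mm thick, lying on the bench in front of (robot side of) the power box; origin at the bench under the ferrule
- enamel_can: bystander: paint can, 68 mm across, 75 mm tall, standing behind the power box; origin under its centre
- mixing_cup: bystander: white mixing cup, 52 mm across, 45 mm tall, standing in front of the power box; origin under its centre
- reducer_bottle: bystander: small amber bottle, 28 mm across, 45 mm tall, standing on top of the power box beyond the left end of the key row; origin under its centre
- tape_roll: bystander: roll of masking tape lying flat behind the power box, 96 mm across, 20 mm tall; origin under its centre
- squeegee: bystander: grey plastic squeegee, 100 x 70 x 11 mm, lying flat on the bench beyond the left end of the power box; origin under its centre

How it is judged:
By the outcome, as a careful person would: the job done as asked, in the order asked, and still so for the second after the job is handed in, with the robot touching nothing.
It also fails if it takes over 54 s, if anything falls off the work surface, if the arm or the gripper's body presses on something with over 40 N, if the wrist force passes 120 N, or if a joint passes its speed limit or range.

### The arm

A 6-joint arm with a two-finger parallel gripper is mounted at the origin on the work surface. World frame = base frame: x ahead of the robot, y to its left, z up, the work surface at z = 0. Lengths are in m, angles in rad, forces in N, time in s.
With the tool pointing down it reaches from about 0.35 to 0.975 m from the base axis. Payload 7.1 kg.
Tool frame: the origin (TCP) lies midway between the tips of the shut fingers; the grasp point (between the pads) lies 19 mm behind it; z points along the fingers, y is the line along which they close (so a half turn about z gives the same grasp; the last joint's range is limited). The gripper opens to 88 mm and grips with 3 to 60 N. Pads are 20 mm wide; open, the fingers measure 115 mm over their backs; the gripper's body (75 mm by 178 mm) begins 61 mm behind the grasp point.
Start: joints at [-1.181, 0.423, 1.63, -0, 1.089, -0.019], TCP at [0.248, -0.573, 0.223] pointing down, gripper open.
Joint ranges: [-3, 3], [-0.9, 2.11], [0.09, 2.58], [-1.31, 4.45], [0.11, 2.69], [-2.54, 2.54]. Speed limits (rad/s): [2.39, 2.39, 3.01, 3.14, 3.14, 3.14].

### API

Orientations are given as a unit quaternion [w, x, y, z].
In Python, from station import move_pose, movel, movej, command_gripper, wait, inverse_kinematics, read_camera, camera_info, MotionError, job_done, get_time, get_joint_pos, get_qvel, get_effort, get_tcp_pos, get_ee_rot, get_ft_force, get_ft_torque, get_grip_width, get_finger_force gives the robot as it stands. Calls block until the motion is done:
- move_pose(position, orientation): joint-space move of the TCP to a pose.
- movel(position, frame=None, v=0.15, until_force=None): straight line of the TCP; frame=None keeps the orientation; v is the mean speed in m/s. With until_force (N) it stops when the force on the tool has changed by that much, and returns True; else False.
- movej(angles): joint-space move.
- command_gripper(opening): opening from 0.0 (shut) to 1.0 (fully open); the grip force is fixed at half the most; returns when the fingers have stopped.
- wait(seconds).
- inverse_kinematics(position, orientation): joint angles nearest the present ones, or None.
- read_camera(name): name is "scene" or "top" or "wrist"; returns the picture (400x640x3 uint8, red, green, blue); there is no depth.
- camera_info(name): a dict with "intrinsics" (3x3 intrinsics, pixels), "T" (4x4, takes a point from camera to world coordinates); the wrist camera has in their place "tool_from_camera" (4x4, takes a point from camera to tool coordinates, whose origin is the TCP and whose axes are the flange's). Camera axes: x right, y up, looking along -z (the intrinsics and any distortion apply to the point x, -y, -z); pixel columns grow to the right and rows downward; lengths in m; the calibration is good to about 2 mm. The wrist camera is an equidistant fisheye: a pixel r from the principal point sees the ray r / f radians off the axis. A picture is of the moment at which its call begins: read the wrist's pose just before it. camera_info takes no time and is no camera call.
A pose or a line that the arm cannot do raises MotionError and nothing moves.
- job_done(): hands the job in; it is judged then, once.
Readings, each from a call of its own:
- get_time(): time.
- get_joint_pos(): joint angles.
- get_qvel(): joint speeds.
- get_effort(): joint torques, N m.
- get_tcp_pos(): TCP position.
- get_ee_rot(): TCP orientation.
- get_ft_force(): force on the tool from outside, world axes, zero at the start.
- get_ft_torque(): the same for the moment, N m.
- get_grip_width(): opening from 0.0 (shut) to 1.0 (fully open).
- get_finger_force(): force on a finger pad.
Only numpy, scipy, OpenCV 4.12 (cv2) and the standard library are available. Lean on these libraries where they do the work, as an engineer would, in place of code of your own. Each camera call takes 0.05 s, during which the arm holds its last target. There are 200 camera calls.

## Working session

There is one attempt and no reset: what is moved stays moved. The work goes in short steps, each a Python script; the robot and the scene stay as the last script left them, time stands still between calls to the robot, and variables do not carry over. Pictures are saved under pics/ and viewed, at most 10 in all, crops included, and the job is handed in when it is done.

```bash
mkdir -p pics; python3 - <<'E'
from station import *
import cv2
for n in("top","scene"):
    cv2.imwrite(f"pics/{n}0.png",read_camera(n)[:,:,::-1]); c=camera_info(n); print(n,c)
print(get_time(),get_ee_rot(),get_ft_force())
E
```

```text
top {'intrinsics': array([[371.59448838,   0.        , 325.29573026],
       [  0.        , 371.59448838, 201.85864555],
       [  0.        ,   0.        ,   1.        ]]), 'T': array([[-0.0221383 ,  0.99337331, -0.11278011,  0.37777538],
       [-0.99971428, -0.02301314, -0.00646094,  0.03546388],
       [-0.00901355,  0.11260485,  0.99359896,  0.94964886],
       [ 0.        ,  0.        ,  0.        ,  1.        ]])}
scene {'intrinsics': array([[402.48857253,   0.        , 320.16610375],
       [  0.        , 402.48857253, 200.66289368],
       [  0.        ,   0.        ,   1.        ]]), 'T': array([[ 0.34378586, -0.55567423,  0.75699235,  1.21978226],
       [ 0.93889043,  0.18862809, -0.2879309 , -0.2443158 ],
       [ 0.01720576,  0.80971945,  0.58656489,  0.62697046],
       [ 0.        ,  0.        ,  0.        ,  1.        ]])}
0.1 [-6.86991373e-04  9.79183099e-01  2.02977760e-01 -1.25982361e-04] [-0.52520961  0.33258425 -1.03619878]
```

View pics/top0.png

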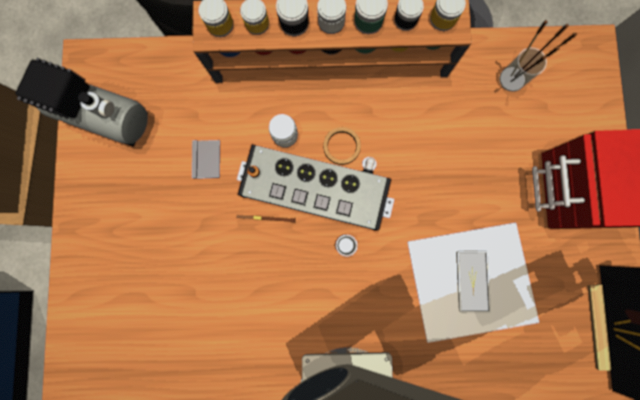

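View pics/scene0.png

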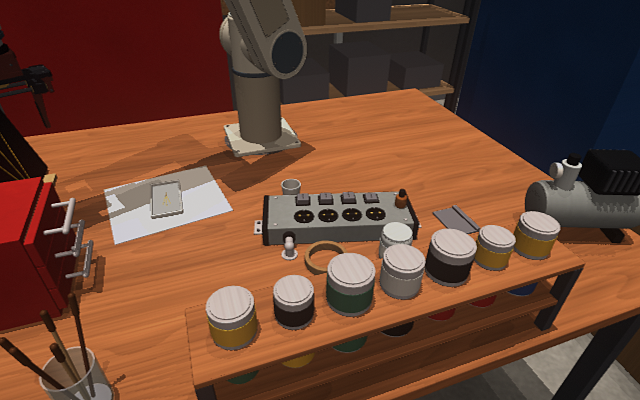

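The top view shows the keys at about (277,191), (299,197), (322,202) and (344,208), with the bottle at (255,172). The box is turned about 15°. In the scene view the outlets are on the side away from the robot, as expected. Next I measure the keys from the top picture.

```bash
cat > h.py <<'E'
from station import *
import numpy as np, cv2
def ray_plane(name,uv,z):
    c=camera_info(name);K=c["intrinsics"];T=c["T"]
    d=np.linalg.inv(K)@[uv[0],uv[1],1]; d=T[:3,:3]@(d*[1,-1,-1]); o=T[:3,3]
    return o+d*(z-o[2])/d[2]
def down(yaw): # tool z down, tool y along world angle yaw
    from scipy.spatial.transform import Rotation as R
    y=np.array([np.cos(yaw),np.sin(yaw),0]);z=np.array([0,0,-1.]);x=np.cross(y,z)
    q=R.from_matrix(np.c_[x,y,z]).as_quat(); return [q[3],q[0],q[1],q[2]]
E
python3 - <<'E'
from h import *
P=[ray_plane("top",u,0.06) for u in [(277,191),(299,197),(322,202),(344.5,208)]]
for p in P: print(p.round(4))
d=P[0]-P[3]; print(np.linalg.norm(d[:2])/3, np.degrees(np.arctan2(d[1],d[0])))
# bystanders & box corners
for n,u,z in [("bottle",(254,171),.095),("can",(283,128),.075)]: print(n,ray_plane("top",u,z).round(3))
img=cv2.imread("pics/top0.png"); cr=img[135:235,230:400]; cv2.imwrite("pics/crop.png",cv2.resize(cr,None,fx=4.5,fy=4.5,interpolation=cv2.INTER_CUBIC))
print(camera_info("wrist"))
E
```

```text
[0.5079 0.1575 0.06  ]
[0.492  0.1045 0.06  ]
[0.4786 0.0492 0.06  ]
[ 0.4628 -0.0046  0.06  ]
0.05608692252760594 74.46124404587637
bottle [0.551 0.206 0.095]
can [0.66  0.14  0.075]
{'intrinsics': array([[309.70691629,   0.        , 321.5449916 ],
       [  0.        , 309.70691629, 195.97384706],
       [  0.        ,   0.        ,   1.        ]]), 'tool_from_camera': array([[-4.80784352e-04,  9.63923329e-01,  2.66179609e-01,
         7.24872604e-02],
       [ 9.99999649e-01,  2.80758263e-04,  7.89522323e-04,
         3.71530518e-04],
       [ 6.86306861e-04,  2.66179896e-01, -9.63923126e-01,
        -1.62663656e-01],
       [ 0.00000000e+00,  0.00000000e+00,  0.00000000e+00,
         1.00000000e+00]])}
```

```bash
python3 - <<'E'
from h import *
yb=np.radians(74.46)
c=np.array([.485,.077,.22])
for y in (yb,yb-np.pi): print(inverse_kinematics(c,down(y)))
move_pose(c,down(yb-np.pi)); command_gripper(0.0)
print(get_time(),get_tcp_pos(),get_ee_rot(),get_ft_force())
cv2.imwrite("pics/w1.png",read_camera("wrist")[:,:,::-1])
E
```

```text
[ 1.33213840e-01  2.29775831e-01  1.92238077e+00 -4.44089210e-16
  9.89436054e-01 -1.16635832e+00]
[ 1.33213840e-01  2.29775831e-01  1.92238077e+00 -4.44089210e-16
  9.89436054e-01  1.97523433e+00]
3.9 [0.48499461 0.07699432 0.21999857] [-5.21269129e-06  9.90818286e-01 -1.35200308e-01  3.49897154e-06] [ 0.19144207 -0.15627668  0.66641161]
```

View pics/w1.png

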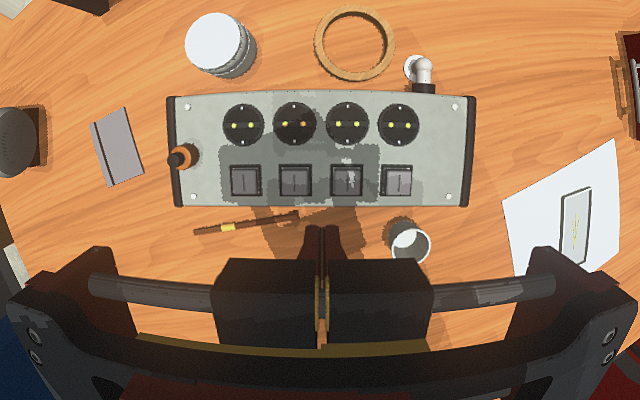

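The wrist view shows key frames with centres near (246,181), (296,180), (346,180) and (397,180), and the bottle at (181,157). I'll cast these to the frame plane as a cross-check.

```bash
cat >> h.py <<'E'
def wrist_plane(uv,z,tcp,q):
    from scipy.spatial.transform import Rotation as R
    c=camera_info("wrist");K=c["intrinsics"];T=c["tool_from_camera"]
    v=np.array([uv[0]-K[0,2],uv[1]-K[1,2]]);r=np.hypot(*v);th=r/K[0,0]
    d=np.array([v[0]/r*np.sin(th),-v[1]/r*np.sin(th),-np.cos(th)])
    A=R.from_quat([q[1],q[2],q[3],q[0]]).as_matrix()
    d=A@T[:3,:3]@d;o=np.array(tcp)+A@T[:3,3]
    return o+d*(z-o[2])/d[2]
E
python3 - <<'E'
from h import *
img=cv2.imread("pics/w1.png");t,q=get_tcp_pos(),get_ee_rot()
m=(img.max(2)<60).astype(np.uint8); m[:, :225]=0;m[:160]=0;m[203:]=0;m[:,418:]=0
n,l,s,ce=cv2.connectedComponentsWithStats(m)
for i in range(1,n):
    if s[i,4]>60:
        print(s[i]); 
        x,y,w,h,_=s[i]; print(wrist_plane((x+w/2-.5,y+h/2-.5),.052,t,q).round(4))
P=[wrist_plane(u,.053,t,q) for u in [(246,181),(296,180.5),(346,180.5),(397,180.5)]]
print(np.round(P,4)); d=P[0]-P[3]; print(np.linalg.norm(d)/3,np.degrees(np.arctan2(d[1],d[0])))
print(wrist_plane((181,157),.09,t,q).round(3))
E
```

```text
[230 165  32  31 140]
[0.5075 0.1585 0.052 ]
[279 164  33  32 236]
[0.4928 0.1047 0.052 ]
[330 164  33  32 236]
[0.4778 0.0509 0.052 ]
[[ 0.5064  0.158   0.053 ]
 [ 0.4916  0.1039  0.053 ]
 [ 0.4769  0.0512  0.053 ]
 [ 0.4619 -0.0039  0.053 ]]
0.055982485429291795 74.62482717159487
[0.555 0.206 0.09 ]
```

Both cameras agree to about 1.5 mm, and the pitch and angle match. Next I tap the keys from left to right.

```bash
cat >> h.py <<'E'
a=np.radians(74.5); u=np.array([np.cos(a),np.sin(a)]); C=np.array([.4850,.0775])
S=[C+u*.056*k for k in(1.5,.5,-.5,-1.5)]
Q=down(a-np.pi)
def tap(k):
    s=S[k]
    movel([*s,.085],v=.15); movel([*s,.072],v=.05); wait(.15)
    f0=get_ft_force()
    hit=movel([*s,.0585],v=.015,until_force=2.0)
    print(k+1,hit,"z",np.round(get_tcp_pos(),4),"dF",np.round(get_ft_force()-np.array(f0),2),end=" ")
    z=get_tcp_pos()[2]
    movel([*s,.085],v=.08); print("t",round(get_time(),2)); return hit,z
E
python3 - <<'E'
from h import *
move_pose([*S[0],.13],Q)
for k in range(4):
    h,z=tap(k)
    if not h or z>.068: print("check"); break
E
```

```text
1 True z [0.5073 0.1584 0.0601] dF [-1.35 -1.53  5.  ] t 6.72
2 True z [0.4925 0.1045 0.0642] dF [0.36 0.11 3.43] t 8.79
3 True z [0.4776 0.0505 0.0642] dF [-0.46  0.85  2.29] t 10.86
4 True z [ 0.4626 -0.0035  0.0642] dF [ 0.87 -0.9   2.96] t 12.93
```

Key 1 is the latched one: contact came at 60 mm, against 64 mm for the others. I'll press it to its stop, lift off and look.

```bash
python3 - <<'E'
from h import *
s=S[0]
movel([*s,.085],v=.15); movel([*s,.066],v=.05); wait(.15)
f0=np.array(get_ft_force())
h=movel([*s,.0545],v=.015,until_force=13.)
print(h,np.round(get_tcp_pos(),4),np.round(get_ft_force()-f0,2)); wait(.1)
print(np.round(get_tcp_pos(),4),np.round(get_ft_force()-f0,2))
for z in(.0585,.0615,.0635,.0655):
    movel([*s,z],v=.02); wait(.1); print(z,np.round(get_ft_force()-f0,2)[2])
movel([*s,.09],v=.08); move_pose([*C,.22],Q); wait(.2)
cv2.imwrite("pics/w2.png",read_camera("wrist")[:,:,::-1])
a_,b=cv2.imread("pics/w1.png"),cv2.imread("pics/w2.png")
f=lambda i:cv2.resize(i[130:210,160:430],None,fx=2.9,fy=2.9)
cv2.imwrite("pics/cmp.png",np.vstack([f(a_),f(b)])); print(get_time())
E
```

```text
True [0.5076 0.1585 0.0567] [-2.92 -0.87 11.15]
[0.5076 0.1585 0.0568] [-2.65 -0.54 10.32]
0.0585 5.52
0.0615 4.29
0.0635 3.38
0.0655 1.56
18.4833
```

View pics/cmp.png

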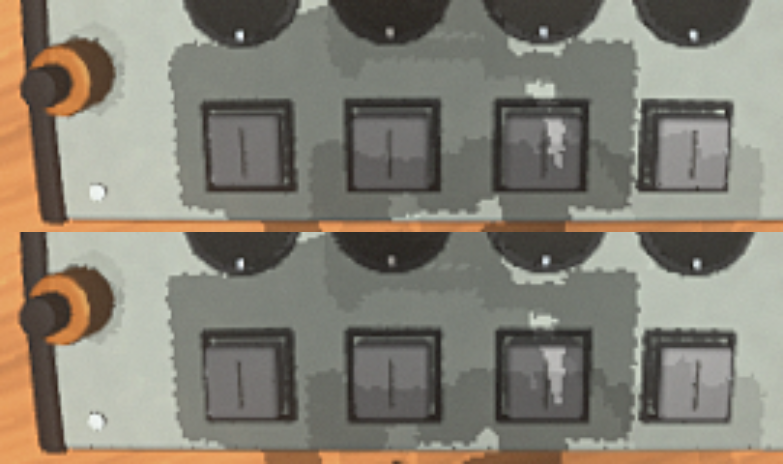

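In the before/after crop, key 1's cap now stands out of its frame like the others, and the bottle hasn't moved. The spring force also followed the finger up past the latched height (3.4 N at 63.5 mm).

```bash
python3 -c "
from station import *
print(job_done(),get_time())"
```

```text
the job is handed in; nothing more can be done
the job is handed in; nothing more can be done
```

I tapped all four keys from left to right, found key 1 (the left end) latched, and pressed it to its stop so it sprang up; all four keys now stand up, and I handed the job in at about 18.5 s.

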